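# Feed the top blank of a stack into the sizing jig

### The job

Slide the top wooden blank sideways off its stack and onto the plywood bed of the jig, without lifting it and without shifting the two blanks beneath, and bring it up to the dark end stop. Then, keeping it at the stop, slide it on by feel until it lies flat against the aluminium fence with the brass gauge pin pushed in, pressing only gently on stop, fence and bed. Let go and leave it lying flat and square in that corner, and leave everything else on the bench where it is.

Things in the scene. Friction and masses are not known exactly. Their poses are not given: they have to be found in the camera images.
- jig: Fixed plywood bed, x -120 to +130, y -100 to +100 mm about the origin (on its underside), top at z = 22. x points roughly away from the robot. Dark end stop fixed at its -y end: face looks to +y at y = -85, spans x -120 to +45, top at z = 42. The +y end is open; the stack stands beyond it, gap about 18 mm. The fence crosses the +x side. No part of it may be pressed with over 18 N.
- gauge (a joint): Sprung brass pin (8 mm thick, under 0.3 N) in the middle of the fence: push-in in m; 0 = free, 8 mm out of the face; 0.008 = blank flat on the fence. The fence: aluminium bar on the bed, 20 (x) by 195 (y) by 24 mm high, two black knobs to 59 mm over the bench, firmly clamped, face to jig -x. Its setting is not measured: face anywhere from jig x = 50 to 85 mm; find it by touch.
- blank_top: Top blank, mid-brown board 110 (x) by 150 (y) by 12 mm, 0.16 to 0.26 kg. Origin: centre of underside, z up. Starts on blank_mid, underside 24 mm over the bench, 2 mm above the bed; yaw within 0.11 rad of the jig's, origin at jig x = -45 to -20, y = 183 to 207 mm. Seated, its +x edge is on the fence and its -y edge on the stop (origin at jig y = -10 mm). Friction on the bed about 1 to 3 N.
- blank_mid: The middle blank, dark wood, same size, under blank_top, underside about 12 mm above the bench. Origin: centre of its underside. Lies loose, must stay.
- blank_low: The lowest blank, dark wood, same size, on the bench. Origin: centre of its underside. Lies loose, must stay.
- mallet: Bystander: wooden mallet lying on the bench beyond the jig, head 60 x 110 x 60 mm, handle 240 mm along its x. Origin on the underside below the handle's front part.
- chisel: Bystander: chisel 240 mm long, 27 mm thick, lying along the jig's end-stop side. Origin near the brass ferrule; blade along its +x.
- try_square: Bystander: try square, dark stock 20 x 110 x 16 mm with a steel blade 130 mm out along its +x; on the far side of the stack. Origin under the stock's centre.
- offcut: Bystander: small light offcut 55 x 35 x 25 mm, beyond the chisel. Origin under its centre.
- glue: Bystander: yellow glue bottle, 60 mm across, 160 mm tall. Origin under its centre.
- wax_tin: Bystander: brass-coloured tin, 80 mm across, 45 mm tall. Origin under its centre.
- log_slice: Bystander: round slice of log with bark, 208 mm across, 35 mm thick, lying flat. Origin under its centre.
Not all that is in view belongs to the job. What is shaped like the blank_top but blue is not meant.

How it is judged:
By the outcome, as a careful person would: the job done as asked, in the order asked, and still so for the second after the job is handed in, with the robot touching nothing.
It also fails if it takes over 72 s, if anything falls off the work surface, if the arm or the gripper's body presses on something with over 40 N, if the wrist force passes 120 N, or if a joint passes its speed limit or range.

### The arm

A 6-joint arm with a two-finger parallel gripper is mounted at the origin on the work surface. World frame = base frame: x ahead of the robot, y to its left, z up, the work surface at z = 0. Lengths are in m, angles in rad, forces in N, time in s.
With the tool pointing down it reaches from about 0.275 to 0.825 m from the base axis. Payload 5.2 kg.
Tool frame: the origin (TCP) lies midway between the tips of the shut fingers; the grasp point (between the pads) lies 19 mm behind it (r.hold_point_z is the distance from the TCP to the grasp point, in m); x points along the fingers, y is the direction in which the jaws open and shut, and the axes are right-handed (so a half turn about x gives the same grasp; the last joint's range is limited). The gripper opens to 93 mm and grips with 3 to 60 N. Pads are 15 mm wide; open, the fingers measure 128 mm over their backs; the gripper's body (75 mm by 188 mm) begins 65 mm behind the grasp point.
Start: joints at [1, 0.259, 1.535, -0, 1.348, -0.203], TCP at [0.198, 0.513, 0.219] pointing down, gripper open.
Joint ranges: [-3.14, 3.14], [-0.91, 2.08], [0.19, 2.58], [-1.22, 4.36], [0.22, 2.71], [-3.12, 3.12]. Speed limits (rad/s): [2.57, 2.57, 3.14, 3.14, 3.14, 3.14].

### API

Orientations are given as a 3x3 rotation matrix whose columns are the frame's x, y, z axes.
In Python, from plant import r gives the robot as it stands. The module is installed in compiled form; this text tells all that it offers.
- The arm moves only by the shell command python3 -m pendant 'ROWS' [FORCE]. ROWS is JSON, a list of rows, each a list of 7 numbers: the turn, a rotation vector about the world's x, y, z in degrees, then the shift along the world's x, y, z in m, then the finger opening in m, from 0 to 0.093. In form: [[ax, ay, az, x, y, z, grip], ...]. A call has 1 to 12 rows; each row shifts and turns the commanded pose from where the row before left it; what a row does not reach is not made up. A row lasts 1/12 s, in which the tool goes at most 41.7 mm and 7.16 degrees, less where a joint would pass 70% of its speed; a pose out of reach is approached as far as the arm can. A call with a gripper value outside its range is refused whole. The fingers move at their own pace and stop on an object; FORCE is the grip in N (left out, the last holds). Time passes only in rows, so rows that do not move let the fingers close. It gives the time, the measured TCP pose, the force and the opening at its end, in the units of the state.
- r.observe(): the state, without advancing time (a new reading comes with each control period).
- r.snapshot(name): name is "side" or "top"; returns (picture, depth): 384x512x3 uint8, red, green, blue; 384x512 float32, m along the optical axis (not along the pixel's ray), 0 where there is no reading.
- r.camera_model(name): a dict with "fx", "fy", "cx", "cy" (pixels), "position" and "orientation" of the camera in the world. Camera axes: x right, y down, z forward; pixel columns grow to the right and rows downward; lengths in m; the calibration is good to about 2 mm. A picture is of the moment at which its call begins. camera_model takes no time and is no camera call.
- r.close_job(): hands the job in, once; it reports no verdict.
The state is a dict: "time_s": time; "q": joint angles; "joint_velocities": joint speeds; "joint_efforts": joint torques, N m; "ee_pos": TCP position; "tool_rot": TCP orientation; "force": force on the tool from outside, world axes, zero at the start; "wrist_torque": the same for the moment, N m; "grip_width": finger opening in m.
Only numpy, scipy, OpenCV 4.12 (cv2) and the standard library are available. Lean on these libraries where they do the work, as an engineer would, in place of code of your own. Each camera call takes 0.05 s, during which the arm holds its last target.

## Working session

There is one attempt and no reset: what is moved stays moved. The work goes in short steps, Python scripts to look and compute and a shell command to move; the robot and the scene stay as the last step left them, time stands still between calls to the robot, and variables do not carry over. Pictures are saved under pics/ and viewed, and the job is handed in when it is done.

```bash
ls; mkdir -p pics; python3 - <<'E'
from plant import r
import cv2, numpy as np
for n in("side","top"):
    p,d=r.snapshot(n); cv2.imwrite(f"pics/{n}0.png",cv2.resize(p[...,::-1],(768,576)))
    np.savez(f"{n}0.npz",p=p,d=d)
    print(r.camera_model(n), (d==0).mean())
s=r.observe(); print({k:np.round(v,4).tolist() for k,v in s.items()})
E
```

```text
pics
{'fx': 495.4526878849523, 'fy': 495.4526878849523, 'cx': 250.3795597998838, 'cy': 192.33695747183458, 'position': array([ 1.43983015, -0.65796006,  0.96267467]), 'orientation': array([[ 0.58874742,  0.51687593, -0.62146259],
       [ 0.808251  , -0.36661216,  0.4607883 ],
       [ 0.01033464, -0.77358568, -0.63360745]])} 0.014190673828125
{'fx': 384.27572265350926, 'fy': 384.27572265350926, 'cx': 256.33882181997194, 'cy': 192.7801909024915, 'position': array([0.28619808, 0.00364689, 1.31138759]), 'orientation': array([[-0.00203539, -0.97890804,  0.20429121],
       [-0.99999358,  0.0013901 , -0.00330211],
       [ 0.00294848, -0.20429662, -0.97890459]])} 0.0036570231119791665
{'time_s': 0.1, 'q': [1.0002, 0.2592, 1.5359, 0.0, 1.348, -0.2028], 'joint_velocities': [-0.0001, -0.0021, -0.0024, -0.0005, -0.0001, -0.0009], 'joint_efforts': [0.0018, -43.8207, -28.4645, 0.072, 0.0362, -0.0], 'ee_pos': [0.1975, 0.5128, 0.2179], 'tool_rot': [[-0.0009, 0.3596, 0.9331], [-0.0013, 0.9331, -0.3596], [-1.0, -0.0015, -0.0003]], 'force': [0.2723, 0.1012, 0.1014], 'wrist_torque': [-0.0042, -0.0177, 0.0255], 'grip_width': 0.093}
```

View pics/side0.png

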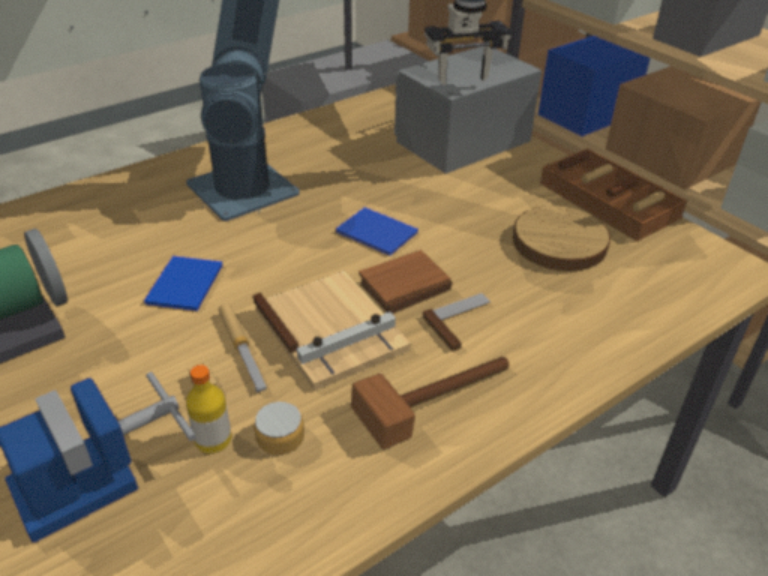

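View pics/top0.png

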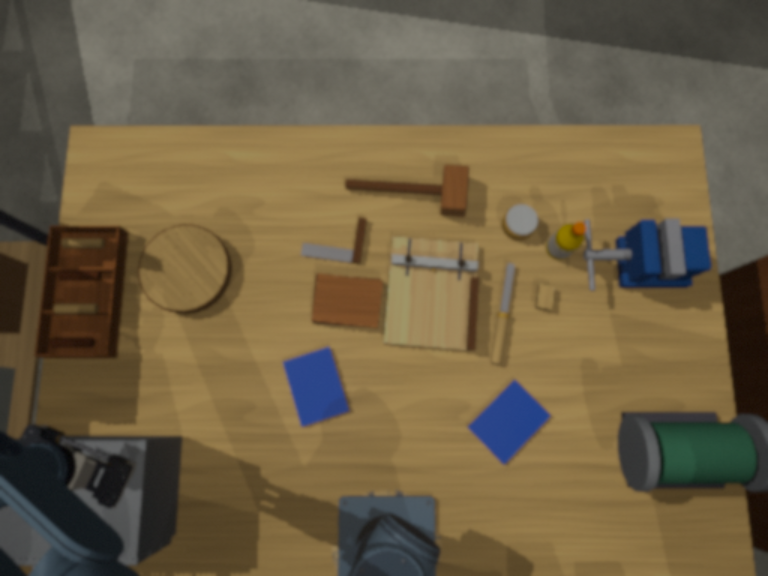

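```bash
cat > h.py <<'E'
import numpy as np, cv2
from plant import r
def rays(n,uv):
    c=r.camera_model(n); uv=np.atleast_2d(uv).astype(float)
    d=np.c_[(uv[:,0]-c["cx"])/c["fx"],(uv[:,1]-c["cy"])/c["fy"],np.ones(len(uv))]
    return c["position"],d@np.array(c["orientation"]).T
def plane(n,uv,z):
    o,d=rays(n,uv); return o+d*((z-o[2])/d[:,2])[:,None]
def cloud(n,dep):
    h,w=dep.shape; u,v=np.meshgrid(np.arange(w),np.arange(h))
    o,d=rays(n,np.c_[u.ravel(),v.ravel()]); return (o+d*dep.reshape(-1,1)).reshape(h,w,3)
def proj(n,P):
    c=r.camera_model(n); q=(np.atleast_2d(P)-c["position"])@np.array(c["orientation"])
    return np.c_[c["fx"]*q[:,0]/q[:,2]+c["cx"],c["fy"]*q[:,1]/q[:,2]+c["cy"]]
E
python3 - <<'E'
from h import *
for n,(a,b,c,e) in {"top":(120,290,190,340),"side":(170,300,150,300)}.items():
    f=np.load(f"{n}0.npz");p,d=f["p"],f["d"]
    X=cloud(n,d)
    # bench flatness
    print(n,"bench z",np.percentile(X[a:b,c:e,2],[1,5,20,50,80,95,99]).round(4))
    big=cv2.resize(p[a:b,c:e,::-1],None,fx=4,fy=4,interpolation=cv2.INTER_CUBIC); cv2.imwrite(f"pics/{n}_crop.png",big)
    hh=np.clip(X[a:b,c:e,2]/0.06*255,0,255).astype(np.uint8)
    cv2.imwrite(f"pics/{n}_h.png",cv2.resize(cv2.applyColorMap(hh,cv2.COLORMAP_JET),None,fx=4,fy=4,interpolation=cv2.INTER_NEAREST))
E
```

```text
top bench z [-0.0056 -0.0037 -0.0011  0.0025  0.0223  0.0393  0.063 ]
side bench z [-0.0017 -0.      0.002   0.008   0.0366  0.0579  0.0667]
```

View pics/top_crop.png

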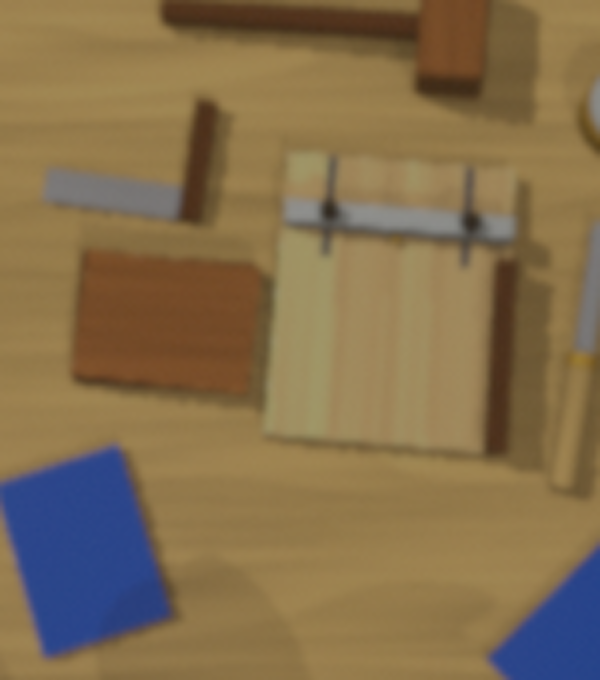

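View pics/top_h.png

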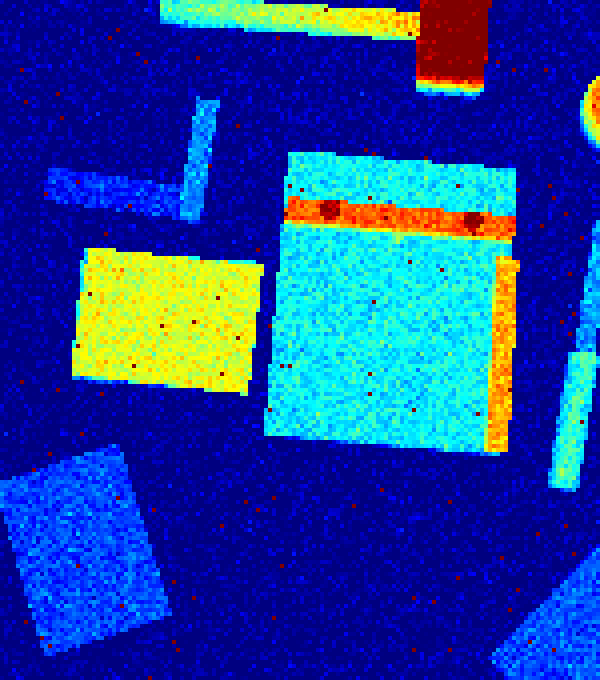

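View pics/side_crop.png

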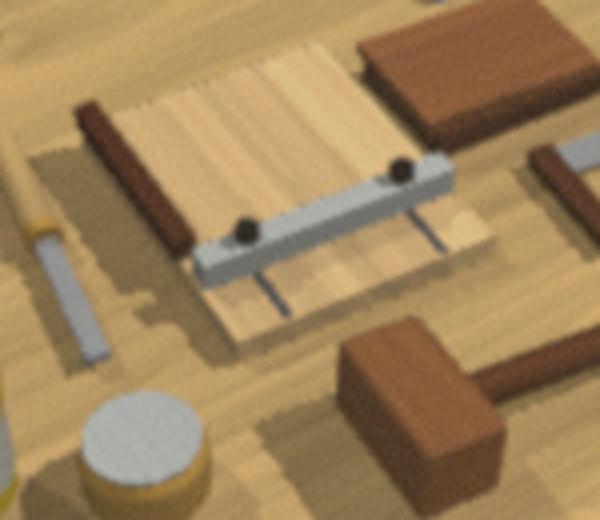

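```bash
cat >> h.py <<'E'
def comp_at(mask,uv):
    m=cv2.morphologyEx(mask.astype(np.uint8),cv2.MORPH_CLOSE,np.ones((3,3)))
    m=cv2.morphologyEx(m,cv2.MORPH_OPEN,np.ones((3,3)))
    k,l=cv2.connectedComponents(m); return (l==l[uv[1],uv[0]])&(m>0)
def edgefit(n,m,z):
    """outer contour, subpixel via blurred mask not needed; split to 4 sides, line fit, give corners on plane z"""
    c=max(cv2.findContours(m.astype(np.uint8),cv2.RETR_EXTERNAL,cv2.CHAIN_APPROX_NONE)[0],key=len)[:,0]
    # push contour out by half pixel through world rect
    P=plane(n,c,z)[:,:2]
    return P,cv2.minAreaRect(P.astype(np.float32))
def frame(P,yaw0):
    """robust side fits in frame rotated by yaw0 -> sides"""
    R=np.array([[np.cos(yaw0),-np.sin(yaw0)],[np.sin(yaw0),np.cos(yaw0)]]); Q=P@R
    lo,hi=Q.min(0),Q.max(0); out={}
    for ax in (0,1):
        o=1-ax; mid=(Q[:,o]>lo[o]+.015)&(Q[:,o]<hi[o]-.015)
        for s,v in(("lo",lo[ax]),("hi",hi[ax])):
            S=Q[mid&(abs(Q[:,ax]-v)<.008)]
            k=np.polyfit(S[:,o],S[:,ax],1); res=S[:,ax]-np.polyval(k,S[:,o])
            g=abs(res)<.003;k=np.polyfit(S[g,o],S[g,ax],1)
            out["xy"[ax]+s]=(k[0],np.polyval(k,(lo[o]+hi[o])/2)) # slope, position
    return R,out
E
python3 - <<'E'
from h import *
n="top";f=np.load("top0.npz");p,d=f["p"],f["d"];X=cloud(n,d);Z=X[...,2]
for nm,uv,zl,zh,zp in(("blank",(232,200),.02,.05,.036),("jig",(285,210),.012,.055,.022)):
    m=comp_at((Z>zl)&(Z<zh),uv)
    P,rc=edgefit(n,m,zp); print(nm,m.sum(),"Zmed",np.median(Z[m]).round(4),"rect",rc)
    yaw=np.deg2rad(rc[2]); yaw=(yaw+np.pi/4)%(np.pi/2)-np.pi/4
    R,o=frame(P,yaw); print("yaw0",yaw,{k:(v[0].round(4),v[1].round(4)) for k,v in o.items()})
    c=R@np.array([(o["xlo"][1]+o["xhi"][1])/2,(o["ylo"][1]+o["yhi"][1])/2]); print("centre",c.round(4),"size",(o["xhi"][1]-o["xlo"][1]).round(4),(o["yhi"][1]-o["ylo"][1]).round(4))
E
```

```text
blank 1467 Zmed 0.0359 rect ((0.5293403267860413, 0.08445057272911072), (0.15348945558071136, 0.11292868852615356), 84.89736938476562)
yaw0 -0.08905770474890407 {'xlo': (np.float64(0.0183), np.float64(0.4655)), 'xhi': (np.float64(0.0048), np.float64(0.5741)), 'ylo': (np.float64(-0.0166), np.float64(0.0569)), 'yhi': (np.float64(0.0141), np.float64(0.2059))}
centre [0.5294 0.0847] size 0.1086 0.149
jig 4244 Zmed 0.023 rect ((0.5491633415222168, -0.11085818707942963), (0.20564858615398407, 0.2508608102798462), 84.99390411376953)
yaw0 -0.08737285588526511 {'xlo': (np.float64(0.0033), np.float64(0.4331)), 'xhi': (np.float64(0.0004), np.float64(0.6803)), 'ylo': (np.float64(0.0253), np.float64(-0.1622)), 'yhi': (np.float64(0.0001), np.float64(0.0386))}
centre [ 0.5492 -0.1101] size 0.2472 0.2009
```

```bash
cat >> h.py <<'E'
YJ=-0.088; RJ=np.array([[np.cos(YJ),-np.sin(YJ)],[np.sin(YJ),np.cos(YJ)]]); OJ=np.array([.5443,-.1083])
def tojig(P): return (np.atleast_2d(P)[:,:2]-OJ)@RJ
def fromjig(P): return np.atleast_2d(P)@RJ.T+OJ
def st():
    s=r.observe(); R=np.array(s["tool_rot"]); y=np.degrees(np.arctan2(R[1,1],R[0,1]))
    print("t",round(s["time_s"],2),"tcp",np.round(s["ee_pos"],4),"jig",tojig(s["ee_pos"]).round(4)[0],"yaw",y.round(2),"tilt",R[:,0].round(4),"F",np.round(s["force"],2),"Fj",(np.array(s["force"])[:2]@RJ).round(2),"M",np.round(s["wrist_torque"],2),"g",round(s["grip_width"],4))
E
python3 - <<'E'
from h import *
for n in("top","side"):
    f=np.load(n+"0.npz");X=cloud(n,f["d"]);Z=X[...,2]
    J=(X[...,:2].reshape(-1,2)-OJ)@RJ; J=J.reshape(*Z.shape,2)
    m=(Z>.038)&(Z<.052)&(J[...,0]>.04)&(J[...,0]<.12)&(abs(J[...,1])<.1)
    for lo,hi in((-.09,-.03),(-.03,.03),(.03,.09)):
        q=m&(J[...,1]>lo)&(J[...,1]<hi); print(n,"fence x pct",np.percentile(J[q][:,0],[2,10,50,90,98]).round(4),q.sum())
    s=(Z>.034)&(Z<.05)&(J[...,1]<-.07)&(J[...,1]>-.12)&(J[...,0]<.04)&(J[...,0]>-.12)
    print("stop y",np.percentile(J[s][:,1],[2,50,98]).round(4), "x",np.percentile(J[s][:,0],[2,98]).round(3))
    b=(Z>.03)&(Z<.042)&(J[...,1]>.1)&(J[...,1]<.3)&(abs(J[...,0]+.03)<.08)
    print("blank jig",cv2.minAreaRect(J[b].astype(np.float32)),np.percentile(J[b],[1,50,99],axis=0).round(4).tolist(), "z",np.median(Z[b]))
    g=(X[...,0]>.05)&(X[...,0]<.3)&(X[...,1]>.35)&(X[...,1]<.6); print("block top z",np.percentile(Z[g],[10,30,50,70,90,97]).round(3))
print(fromjig([[-.0318,.2909]]))
E
```

```text
top fence x pct [0.0572 0.0615 0.0685 0.0784 0.0809] 92
top fence x pct [0.0609 0.0622 0.0693 0.079  0.0807] 108
top fence x pct [0.0611 0.0615 0.07   0.0784 0.0805] 84
stop y [-0.1017 -0.0923 -0.084 ] x [-0.117  0.037]
blank jig ((-0.031630706042051315, 0.19022232294082642), (0.15024764835834503, 0.11084006726741791), 88.55748748779297) [[-0.0863, 0.1166], [-0.0322, 0.1899], [0.0226, 0.2636]] z 0.03595212880760501
block top z [-0.002  0.009  0.198  0.377  0.628  0.658]
side fence x pct [0.0424 0.0621 0.0769 0.0812 0.0831] 153
side fence x pct [0.0604 0.0631 0.0746 0.0805 0.0825] 154
side fence x pct [0.0606 0.0657 0.0776 0.0814 0.083 ] 127
stop y [-0.0993 -0.0917 -0.0808] x [-0.117  0.037]
blank jig ((-0.03110065683722496, 0.18517452478408813), (0.1160442903637886, 0.16910122334957123), 0.18036054074764252) [[-0.0872, 0.1175], [-0.0266, 0.1888], [0.0246, 0.2658]] z 0.03831806036183538
block top z [0.003 0.052 0.14  0.203 0.346 0.395]
[[0.53818922 0.18426915]]
```

```bash
python3 -m pendant '[[0,0,-6.2,0.028,-0.026,0.01,0.06],[0,0,-6.2,0.028,-0.026,0.01,0.06],[0,0,-6.2,0.029,-0.027,0,0.06],[0,0,-6.2,0.029,-0.027,0,0.06],[0,0,-6.2,0.029,-0.027,0,0.06],[0,0,-6.2,0.029,-0.027,0,0.06],[0,0,-6.2,0.029,-0.027,0,0.06],[0,0,-6.2,0.029,-0.027,-0.01,0.06],[0,0,-6.2,0.029,-0.027,-0.01,0.06],[0,0,-6.2,0.029,-0.027,-0.01,0.06],[0,0,-6.2,0.029,-0.027,-0.02,0.06],[0,0,-5.8,0.025,-0.025,-0.02,0.06]]' 10; python3 -c "from h import *;st()"
```

```text
time_s: 1.1
ee_pos: [0.5398, 0.1932, 0.1696]
tool_rot: [[0.002, 0.996, -0.094], [0.0, -0.094, -0.996], [-1.0, 0.002, -0.0]]
force: [0.7, -0.6, -0.7]
grip_width: 0.06
t 1.1 tcp [0.5398 0.1932 0.1696] jig [-0.031   0.2999] yaw -5.42 tilt [ 1.6e-03  2.0e-04 -1.0e+00] F [ 0.69 -0.62 -0.69] Fj [ 0.74 -0.56] M [-0.02  0.05  0.06] g 0.06
```

```bash
python3 -m pendant '[[0,0,0.4,0,0,-0.035,0.06],[0,0,0,0,0,-0.035,0.06],[0,0,0,0,0,-0.035,0.06],[0,0,0,0,0,-0.02,0.06],[0,0,0,0,0,-0.01,0.06],[0,0,0,0,0,-0.005,0.06],[0,0,0,0,0,0,0.06]]'; python3 - <<'E'
from h import *
st()
for n in("side","top"):
    p,d=r.snapshot(n)
    a,b,c,e=(170,300,150,320) if n=="side" else (120,270,190,340)
    cv2.imwrite(f"pics/{n}1.png",cv2.resize(p[a:b,c:e,::-1],None,fx=4,fy=4,interpolation=cv2.INTER_CUBIC))
E
```

```text
time_s: 1.68
ee_pos: [0.5377, 0.1949, 0.0293]
tool_rot: [[-0.001, 0.997, -0.081], [-0.0, -0.081, -0.997], [-1.0, -0.001, 0.0]]
force: [-0.4, 0.1, 0.8]
grip_width: 0.0599
t 1.68 tcp [0.5377 0.1949 0.0293] jig [-0.0332  0.3015] yaw -4.67 tilt [-1.2e-03 -2.0e-04 -1.0e+00] F [-0.37  0.08  0.79] Fj [-0.37  0.05] M [-0.08  0.09  0.01] g 0.0599
```

View pics/side1.png

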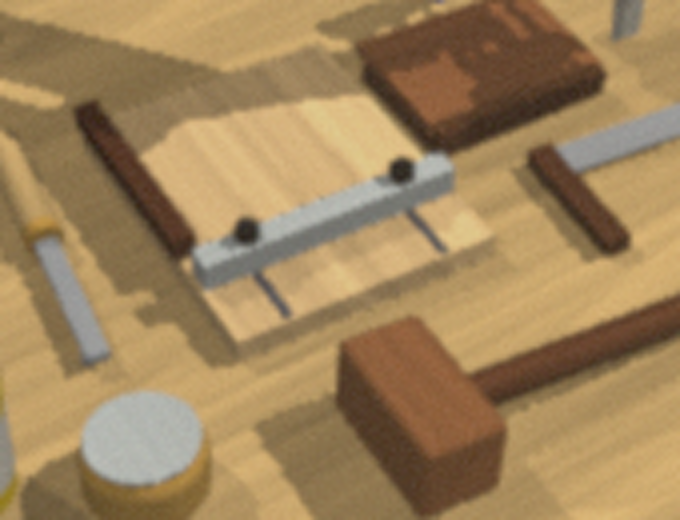

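View pics/top1.png

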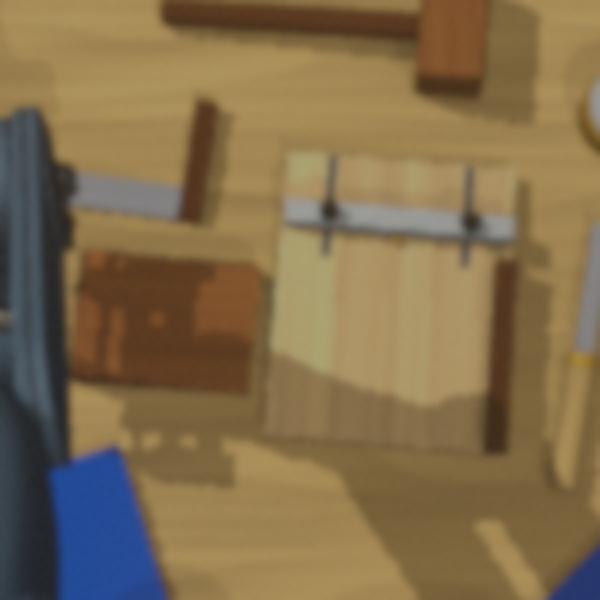

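```bash
python3 -m pendant '[[0,0,-0.3,-0.0008,-0.009,0,0.06],[0,0,0,-0.0008,-0.009,0,0.06],[0,0,0,-0.0003,-0.003,0,0.06],[0,0,0,-0.0003,-0.003,0,0.06],[0,0,0,-0.0003,-0.003,0,0.06],[0,0,0,-0.0003,-0.003,0,0.06],[0,0,0,-0.0003,-0.003,0,0.06],[0,0,0,-0.0003,-0.003,0,0.06]]'; python3 - <<'E'
from h import *
st()
for n in("side",):
    p,d=r.snapshot(n)
    a,b,c,e=(150,280,170,340)
    cv2.imwrite(f"pics/{n}2.png",cv2.resize(p[a:b,c:e,::-1],None,fx=4,fy=4,interpolation=cv2.INTER_CUBIC))
E
```

```text
time_s: 2.45
ee_pos: [0.5348, 0.1588, 0.03]
tool_rot: [[0.001, 0.996, -0.087], [0.0, -0.087, -0.996], [-1.0, 0.001, -0.0]]
force: [-0.2, 0.9, 1.1]
grip_width: 0.0599
t 2.45 tcp [0.5348 0.1588 0.03  ] jig [-0.033   0.2652] yaw -4.97 tilt [ 5.e-04  2.e-04 -1.e+00] F [-0.24  0.89  1.07] Fj [-0.32  0.86] M [0.2  0.06 0.03] g 0.0599
```

View pics/side2.png

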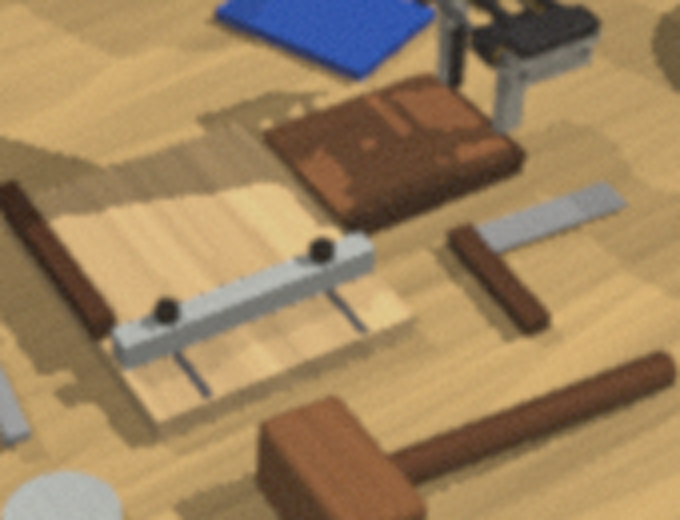

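```bash
python3 -m pendant '[[0,0,0,-0.0003,-0.003,0,0.06],[0,0,0,-0.0004,-0.004,0,0.06],[0,0,0,-0.0003,-0.004,0,0.06],[0,0,0,-0.0004,-0.004,0,0.06],[0,0,0,-0.0003,-0.004,0,0.06],[0,0,0,-0.0004,-0.004,0,0.06]]'; python3 - <<'E'
from h import *
st()
for n in("side","top"):
    p,d=r.snapshot(n)
    a,b,c,e=(150,280,170,340) if n=="side" else (120,270,190,340)
    cv2.imwrite(f"pics/{n}3.png",cv2.resize(p[a:b,c:e,::-1],None,fx=4,fy=4,interpolation=cv2.INTER_CUBIC))
E
```

```text
time_s: 3.0
ee_pos: [0.5324, 0.1354, 0.0298]
tool_rot: [[-0.0, 0.996, -0.087], [-0.0, -0.087, -0.996], [-1.0, -0.0, 0.0]]
force: [-0.5, 2.2, 0.8]
grip_width: 0.0599
t 3.0 tcp [0.5324 0.1354 0.0298] jig [-0.0333  0.2417] yaw -4.97 tilt [-1.e-04 -1.e-04 -1.e+00] F [-0.5   2.17  0.77] Fj [-0.69  2.12] M [0.17 0.01 0.02] g 0.0599
```

View pics/side3.png

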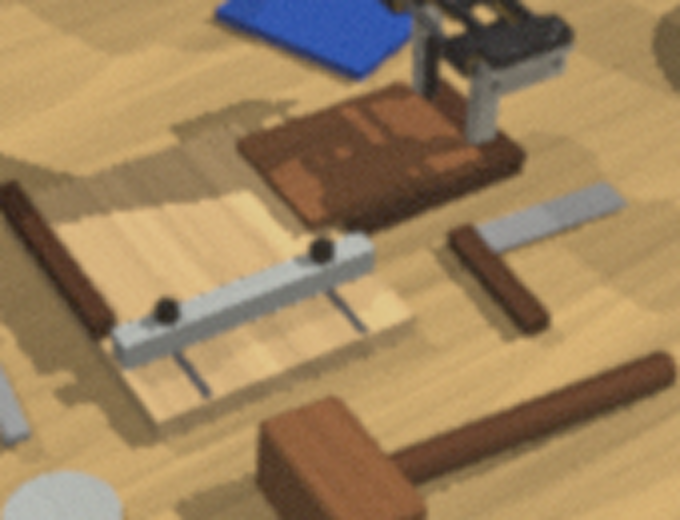

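View pics/top3.png

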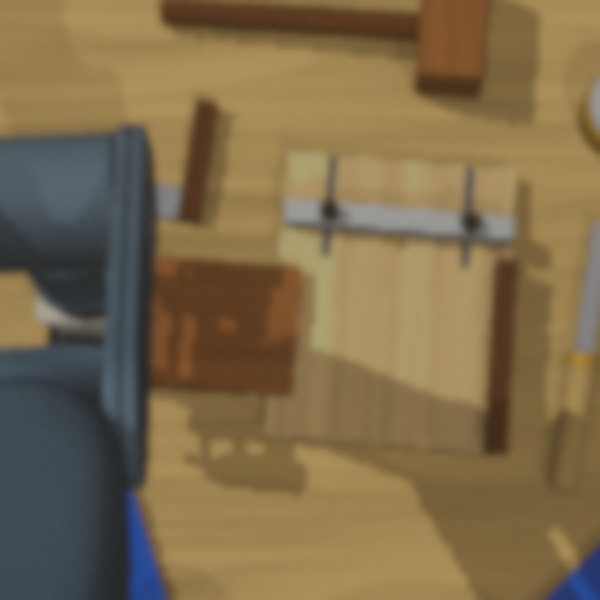

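```bash
A='placeholder'; python3 -m pendant '[[0,0,0,-0.0003,-0.004,0,0.06],[0,0,0,-0.0004,-0.004,0,0.06],[0,0,0,-0.0003,-0.004,0,0.06],[0,0,0,-0.0004,-0.004,0,0.06],[0,0,0,-0.0003,-0.004,0,0.06],[0,0,0,-0.0004,-0.004,0,0.06],[0,0,0,-0.0003,-0.004,0,0.06],[0,0,0,-0.0004,-0.004,0,0.06],[0,0,0,-0.0003,-0.004,0,0.06],[0,0,0,-0.0004,-0.004,0,0.06],[0,0,0,-0.0003,-0.004,0,0.06],[0,0,0,-0.0004,-0.004,0,0.06]]'; python3 - <<'E'
from h import *
st()
E
python3 -m pendant '[[0,0,0,-0.0003,-0.004,0,0.06],[0,0,0,-0.0004,-0.004,0,0.06],[0,0,0,-0.0003,-0.004,0,0.06],[0,0,0,-0.0004,-0.004,0,0.06],[0,0,0,-0.0003,-0.004,0,0.06],[0,0,0,-0.0004,-0.004,0,0.06]]'; python3 - <<'E'
from h import *
st()
for n in("side","top"):
    p,d=r.snapshot(n); np.savez(f"{n}4.npz",p=p,d=d)
    a,b,c,e=(150,280,170,340) if n=="side" else (120,270,190,340)
    cv2.imwrite(f"pics/{n}4.png",cv2.resize(p[a:b,c:e,::-1],None,fx=4,fy=4,interpolation=cv2.INTER_CUBIC))
E
```

```text
time_s: 4.1
ee_pos: [0.5283, 0.0875, 0.0299]
tool_rot: [[0.0, 0.996, -0.087], [0.0, -0.087, -0.996], [-1.0, 0.0, -0.0]]
force: [0.1, 1.5, 0.9]
grip_width: 0.0596
t 4.1 tcp [0.5283 0.0875 0.0299] jig [-0.0332  0.1937] yaw -4.98 tilt [ 1.e-04  1.e-04 -1.e+00] F [0.07 1.46 0.9 ] Fj [-0.06  1.46] M [0.13 0.06 0.01] g 0.0596
time_s: 4.6
ee_pos: [0.526, 0.0634, 0.0297]
tool_rot: [[-0.0, 0.996, -0.087], [-0.0, -0.087, -0.996], [-1.0, -0.0, 0.0]]
force: [-0.7, 0.2, -0.3]
grip_width: 0.0602
t 4.6 tcp [0.526  0.0634 0.0297] jig [-0.0333  0.1694] yaw -4.97 tilt [-3.e-04 -1.e-04 -1.e+00] F [-0.67  0.15 -0.28] Fj [-0.68  0.09] M [ 0.05  0.04 -0.02] g 0.0602
```

View pics/side4.png

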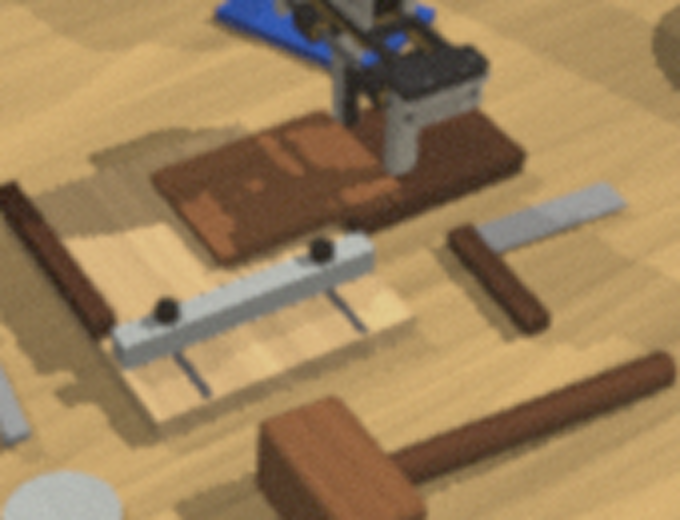

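View pics/top4.png

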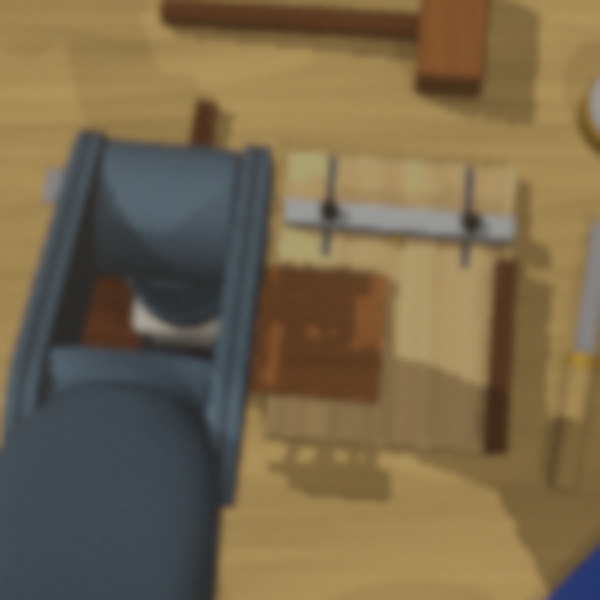

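```bash
python3 -m pendant '[[0,0,0,-0.0003,-0.004,0,0.06],[0,0,0,-0.0004,-0.004,0,0.06],[0,0,0,-0.0003,-0.004,0,0.06],[0,0,0,-0.0004,-0.004,0,0.06],[0,0,0,-0.0003,-0.004,0,0.06],[0,0,0,-0.0004,-0.004,0,0.06],[0,0,0,-0.0003,-0.004,0,0.06],[0,0,0,-0.0004,-0.004,0,0.06],[0,0,0,-0.0003,-0.004,0,0.06],[0,0,0,-0.0004,-0.004,0,0.06]]'; python3 - <<'E'
from h import *
st()
E
python3 -m pendant '[[0,0,0,-0.0003,-0.004,0,0.06],[0,0,0,-0.0004,-0.004,0,0.06],[0,0,0,-0.0003,-0.004,0,0.06],[0,0,0,-0.0004,-0.004,0,0.06],[0,0,0,-0.0003,-0.004,-0.0005,0.06],[0,0,0,-0.0004,-0.004,-0.0005,0.06],[0,0,0,-0.0003,-0.003,-0.0005,0.06]]'; python3 - <<'E'
from h import *
st()
for n in("side","top"):
    p,d=r.snapshot(n); np.savez(f"{n}5.npz",p=p,d=d)
    a,b,c,e=(150,280,170,340) if n=="side" else (120,270,190,340)
    cv2.imwrite(f"pics/{n}5.png",cv2.resize(p[a:b,c:e,::-1],None,fx=4,fy=4,interpolation=cv2.INTER_CUBIC))
E
```

```text
time_s: 5.53
ee_pos: [0.5226, 0.0235, 0.0299]
tool_rot: [[-0.0, 0.996, -0.087], [-0.0, -0.087, -0.996], [-1.0, -0.0, 0.0]]
force: [-0.4, 2.5, 0.4]
grip_width: 0.0605
t 5.53 tcp [0.5226 0.0235 0.0299] jig [-0.0332  0.1294] yaw -4.97 tilt [-0. -0. -1.] F [-0.44  2.49  0.38] Fj [-0.65  2.44] M [ 0.14  0.14 -0.05] g 0.0605
time_s: 6.12
ee_pos: [0.5204, -0.0036, 0.0285]
tool_rot: [[0.0, 0.996, -0.087], [-0.0, -0.087, -0.996], [-1.0, 0.0, 0.0]]
force: [0.1, 0.7, 0.9]
grip_width: 0.0599
t 6.12 tcp [ 0.5204 -0.0036  0.0285] jig [-0.033   0.1022] yaw -4.98 tilt [ 4.e-04 -0.e+00 -1.e+00] F [0.06 0.71 0.86] Fj [-0.    0.71] M [ 0.14  0.01 -0.05] g 0.0599
```

View pics/side5.png

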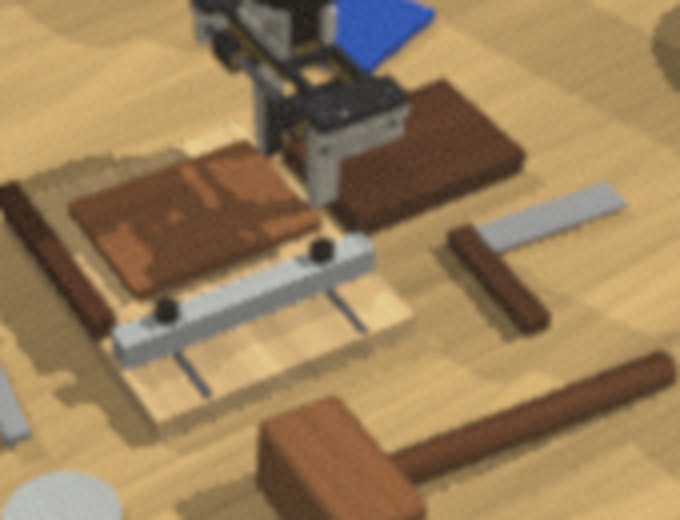

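View pics/top5.png

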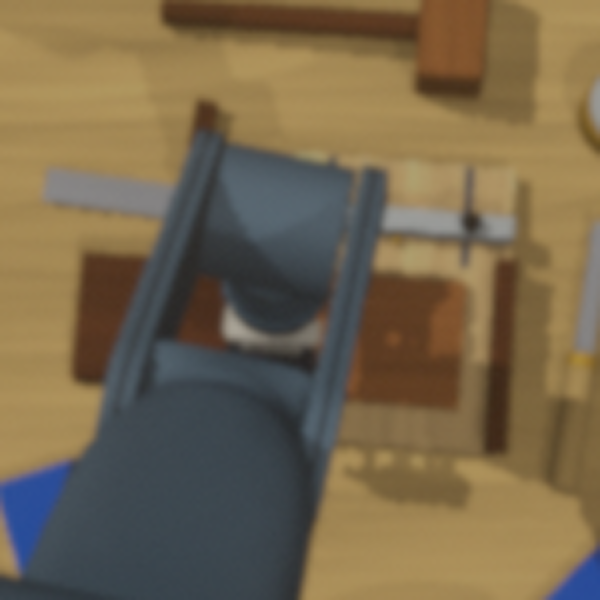

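```bash
python3 -m pendant '[[0,0,0,-0.0003,-0.003,0,0.06],[0,0,0,-0.0002,-0.003,0,0.06],[0,0,0,-0.0003,-0.003,0,0.06],[0,0,0,-0.0002,-0.003,0,0.06],[0,0,0,-0.0003,-0.003,0,0.06],[0,0,0,-0.0002,-0.003,0,0.06]]'; python3 -c "
from h import *
st()
p,d=r.snapshot('side');cv2.imwrite('pics/side6.png',cv2.resize(p[170:280,170:300,::-1],None,fx=5,fy=5,interpolation=cv2.INTER_CUBIC))
J=tojig(cloud('side',d).reshape(-1,3)).reshape(384,512,2);Z=cloud('side',d)[...,2]
m=(Z>.029)&(Z<.039)&(J[...,0]>-.11)&(J[...,0]<.04)&(J[...,1]>-.1)&(J[...,1]<.07); print(np.percentile(J[m],[1,2,50,98],axis=0).round(4))
"
```

```text
time_s: 6.72
ee_pos: [0.5186, -0.0214, 0.0283]
tool_rot: [[-0.0, 0.996, -0.087], [0.0, -0.087, -0.996], [-1.0, -0.0, -0.0]]
force: [0.2, 0.3, -0.7]
grip_width: 0.0596
t 6.72 tcp [ 0.5186 -0.0214  0.0283] jig [-0.0332  0.0843] yaw -4.97 tilt [-2.e-04  0.e+00 -1.e+00] F [ 0.23  0.26 -0.66] Fj [0.21 0.28] M [ 0.05  0.11 -0.01] g 0.0596
[[-0.0881 -0.0985]
 [-0.0854 -0.0981]
 [-0.0262 -0.0095]
 [ 0.0249  0.0664]]
```

View pics/side6.png

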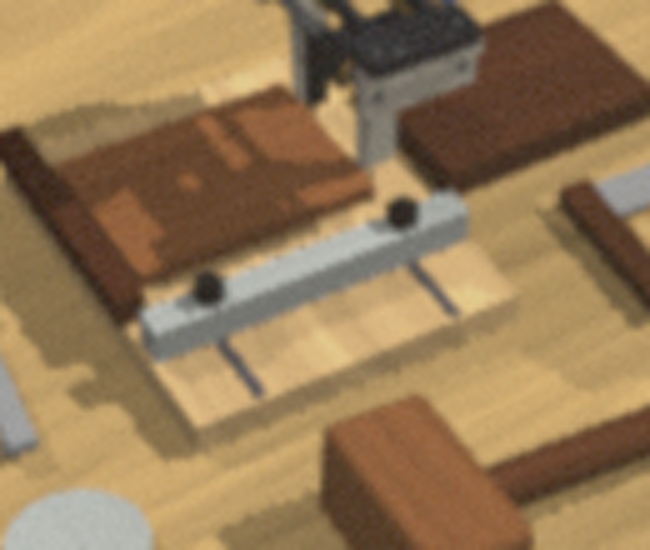

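```bash
python3 -m pendant '[[0,0,0,-0.0001,-0.0015,0,0.06],[0,0,0,-0.0001,-0.0015,0,0.06],[0,0,0,-0.0001,-0.0015,0,0.06],[0,0,0,-0.0001,-0.0015,0,0.06]]'|grep -E "force|pos"; python3 -m pendant '[[0,0,0,-0.0001,-0.001,0,0.06],[0,0,0,-0.0001,-0.001,0,0.06]]'|grep -E "force|pos"; python3 -m pendant '[[0,0,0,-0.0001,-0.001,0,0.06]]'|grep -E "force|pos"
```

```text
ee_pos: [0.5183, -0.0272, 0.0284]
force: [0.4, 0.7, -0.9]
ee_pos: [0.5184, -0.0276, 0.0284]
force: [2.9, 11.2, -0.4]
ee_pos: [0.5183, -0.0277, 0.0284]
force: [3.0, 15.2, 0.9]
```

```bash
python3 -m pendant '[[0,0,0,0.0002,0.002,0,0.06],[0,0,0,0,0,0,0.06]]'|grep -E "force|pos"; python3 -c "from h import *;st()"
```

```text
ee_pos: [0.5183, -0.0275, 0.0284]
force: [1.7, 4.5, 0.5]
t 7.52 tcp [ 0.5183 -0.0275  0.0284] jig [-0.033   0.0782] yaw -4.96 tilt [ 1.e-04  5.e-04 -1.e+00] F [1.7  4.52 0.54] Fj [1.29 4.65] M [ 0.74 -0.08 -0.06] g 0.0599
```

```bash
python3 -m pendant '[[0,0,0,0.0005,0.005,0,0.06],[0,0,0,0.0013,0.015,0,0.06],[0,0,0,0,0,0.03,0.06],[0,0,0,0,0,0.04,0.06],[0,0,7,-0.007,-0.0077,0,0.08],[0,0,7,-0.007,-0.0077,0,0.08],[0,0,7,-0.007,-0.0077,0,0.08],[0,0,7,-0.007,-0.0077,0,0.08],[0,0,7,-0.007,-0.0077,0,0.08],[0,0,7,-0.007,-0.0077,0,0.08],[0,0,7,-0.007,-0.0077,0,0.08],[0,0,7,-0.007,-0.0077,0,0.08]]'|grep -E "force|pos"; python3 -m pendant '[[0,0,7,-0.007,-0.0077,0,0.08],[0,0,7,-0.007,-0.0077,0,0.08],[0,0,7,-0.007,-0.0077,0,0.08],[0,0,7,-0.007,-0.0077,0,0.08],[0,0,6,-0.007,-0.008,0,0.08],[0,0,0,0,0,0,0.08]]'; python3 - <<'E'
from h import *
st()
for n in("side","top"):
    p,d=r.snapshot(n); np.savez(f"{n}7.npz",p=p,d=d)
    a,b,c,e=(150,280,170,340) if n=="side" else (120,270,190,340)
    cv2.imwrite(f"pics/{n}7.png",cv2.resize(p[a:b,c:e,::-1],None,fx=4,fy=4,interpolation=cv2.INTER_CUBIC))
E
```

```text
ee_pos: [0.4636, -0.0704, 0.0985]
force: [-0.6, 0.5, -0.4]
time_s: 9.02
ee_pos: [0.4281, -0.1096, 0.0984]
tool_rot: [[-0.001, 0.084, 0.996], [-0.001, 0.996, -0.084], [-1.0, -0.001, -0.001]]
force: [0.4, 0.6, -0.6]
grip_width: 0.0801
t 9.02 tcp [ 0.4281 -0.1096  0.0984] jig [-0.1156 -0.0116] yaw 85.19 tilt [-7.e-04 -1.e-03 -1.e+00] F [ 0.4   0.63 -0.65] Fj [0.34 0.66] M [ 0.04 -0.01  0.02] g 0.0801
```

View pics/side7.png

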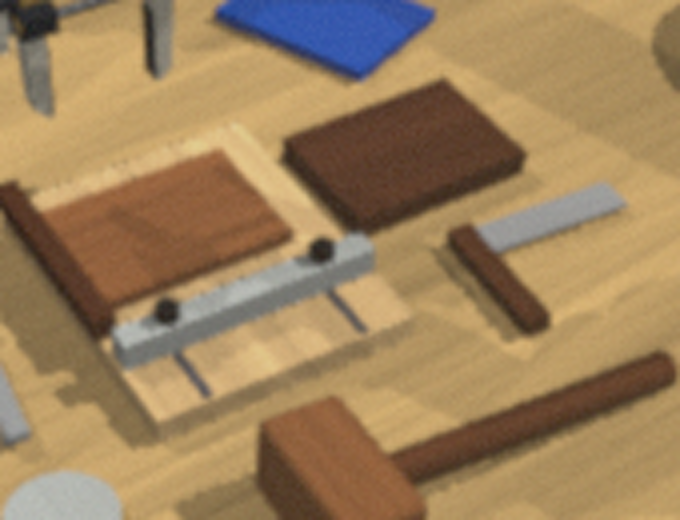

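View pics/top7.png

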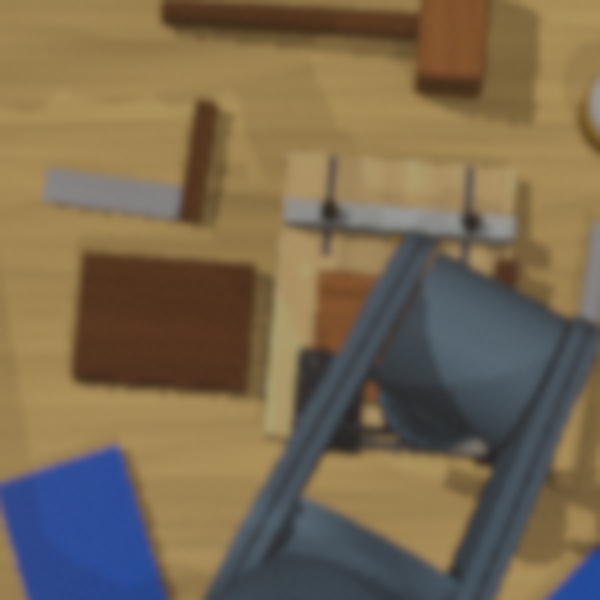

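```bash
python3 - <<'E'
from h import *
f=np.load("side7.npz");p,d=f["p"],f["d"];X=cloud("side",d);Z=X[...,2];J=tojig(X.reshape(-1,3)).reshape(384,512,2)
hsv=cv2.cvtColor(p,cv2.COLOR_RGB2HSV)
m=comp_at((Z>.028)&(Z<.041)&(J[...,1]>-.083)&(J[...,1]<.09)&(J[...,0]<.05)&(J[...,0]>-.12)&(hsv[...,1]>115),tuple(proj("side",[*fromjig([[-.03,-.01]])[0],.034]).round().astype(int)[0]))
P,rc=edgefit("side",m,.034); Q=tojig(P); print(m.sum(),np.percentile(Q,[1,5,50,95,99],axis=0).round(4).tolist(),cv2.minAreaRect(Q.astype(np.float32)))
E
```

```text
1382 [[-0.0889, -0.0759], [-0.0883, -0.0753], [-0.0277, -0.0061], [0.0287, 0.0696], [0.0294, 0.0703]] ((-0.029718216508626938, -0.0028146877884864807), (0.11851534247398376, 0.14653290808200836), 0.24045206606388092)
```

```bash
python3 -m pendant '[[0,0,-0.2,0,0,-0.03,0.08],[0,0,0,0,0,-0.025,0.08],[0,0,0,0,0,-0.01,0.08],[0,0,0,0,0,-0.005,0.08],[0,0,0,0,0,0,0.08]]'|grep -E "force|pos"; python3 - <<'E'
from h import *
st()
p,d=r.snapshot("side")
cv2.imwrite(f"pics/side8.png",cv2.resize(p[160:260,150:270,::-1],None,fx=5,fy=5,interpolation=cv2.INTER_CUBIC))
E
```

```text
ee_pos: [0.4287, -0.1079, 0.0275]
force: [0.4, -0.3, 0.2]
t 9.53 tcp [ 0.4287 -0.1079  0.0275] jig [-0.1151 -0.0097] yaw 84.74 tilt [-0.0018  0.001  -1.    ] F [ 0.36 -0.28  0.2 ] Fj [ 0.38 -0.25] M [0.04 0.03 0.03] g 0.0799
```

View pics/side8.png

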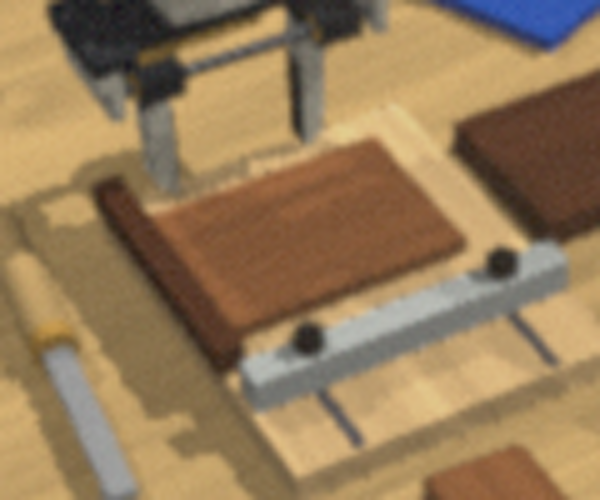

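```bash
python3 -m pendant '[[0,0,0.2,0.004,-0.0003,0.001,0.08],[0,0,0,0.004,-0.0004,0,0.08],[0,0,0,0.003,-0.0003,0,0.08],[0,0,0,0.002,-0.0002,0,0.08],[0,0,0,0.002,-0.0002,0,0.08],[0,0,0,0.002,-0.0004,0,0.08],[0,0,0,0.002,-0.0004,0,0.08],[0,0,0,0.002,-0.0004,0,0.08]]'|grep -E "force|pos"; python3 -c "from h import *;st()"; python3 -m pendant '[[0,0,0,0.002,-0.0004,0,0.08],[0,0,0,0.002,-0.0004,0,0.08],[0,0,0,0.002,-0.0004,0,0.08],[0,0,0,0.002,-0.0004,0,0.08]]'|grep -E "force|pos";python3 -c "from h import *;st()"
```

```text
ee_pos: [0.4496, -0.1108, 0.0293]
force: [-0.5, 1.2, 0.3]
t 10.25 tcp [ 0.4496 -0.1108  0.0293] jig [-0.0941 -0.0108] yaw 85.02 tilt [-1.2e-03  6.0e-04 -1.0e+00] F [-0.54  1.17  0.26] Fj [-0.64  1.12] M [ 0.19  0.24 -0.01] g 0.08
ee_pos: [0.4582, -0.1127, 0.0292]
force: [0.1, 0.4, -0.6]
t 10.58 tcp [ 0.4582 -0.1127  0.0292] jig [-0.0854 -0.0119] yaw 85.02 tilt [-3.e-04  2.e-04 -1.e+00] F [ 0.09  0.38 -0.63] Fj [0.05 0.39] M [ 0.2   0.23 -0.05] g 0.0798
```

```bash
python3 -m pendant '[[0,0,0,0.002,-0.0004,0,0.08],[0,0,0,0.002,-0.0004,0,0.08],[0,0,0,0.002,-0.0004,0,0.08],[0,0,0,0.002,-0.0004,0,0.08],[0,0,0,0.002,-0.0003,0,0.08],[0,0,0,0.002,-0.0003,0,0.08]]'|grep -E "force|pos"; python3 - <<'E'
from h import *
st()
p,d=r.snapshot("side"); np.savez("side9.npz",p=p,d=d)
cv2.imwrite(f"pics/side9.png",cv2.resize(p[160:260,150:270,::-1],None,fx=5,fy=5,interpolation=cv2.INTER_CUBIC))
E
```

```text
ee_pos: [0.4703, -0.1149, 0.0294]
force: [-1.5, 1.3, -0.5]
t 11.08 tcp [ 0.4703 -0.1149  0.0294] jig [-0.0732 -0.0131] yaw 85.02 tilt [-0.  0. -1.] F [-1.45  1.28 -0.47] Fj [-1.56  1.15] M [ 0.2   0.25 -0.02] g 0.0798
```

View pics/side9.png

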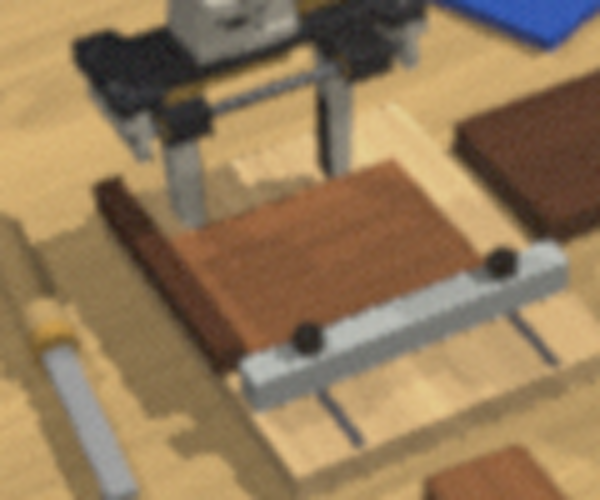

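```bash
for i in 1; do :; done; python3 -m pendant '[[0,0,0,0.001,-0.0002,0,0.08],[0,0,0,0.001,-0.0002,0,0.08],[0,0,0,0.001,-0.0002,0,0.08],[0,0,0,0.001,-0.0002,0,0.08]]'|grep -E "force"; python3 -c "from h import *;st()"; python3 -m pendant '[[0,0,0,0.001,-0.0002,0,0.08],[0,0,0,0.001,-0.0001,0,0.08]]'|grep -E "force";python3 -c "from h import *;st()"; python3 -m pendant '[[0,0,0,0.001,-0.0002,0,0.08]]'|grep -E "force";python3 -c "from h import *;st()"
```

```text
force: [-1.8, 1.5, -0.6]
t 11.47 tcp [ 0.474  -0.1157  0.0294] jig [-0.0694 -0.0135] yaw 85.02 tilt [-2.e-04  1.e-04 -1.e+00] F [-1.76  1.55 -0.6 ] Fj [-1.89  1.39] M [ 0.27  0.25 -0.04] g 0.0801
force: [-1.7, 1.3, 0.6]
t 11.63 tcp [ 0.476  -0.1159  0.0294] jig [-0.0673 -0.0136] yaw 85.03 tilt [-2.e-04  1.e-04 -1.e+00] F [-1.71  1.29  0.58] Fj [-1.82  1.14] M [ 0.28  0.37 -0.04] g 0.0799
force: [-0.9, 1.5, 1.2]
t 11.72 tcp [ 0.477  -0.1161  0.0293] jig [-0.0663 -0.0137] yaw 85.02 tilt [-2.e-04  2.e-04 -1.e+00] F [-0.92  1.54  1.21] Fj [-1.06  1.45] M [ 0.31  0.24 -0.05] g 0.0797
```

```bash
python3 -m pendant '[[0,0,0,0.001,-0.0001,0,0.08],[0,0,0,0.001,-0.0001,0,0.08]]'|grep -E "force"; python3 -c "from h import *;st()"; python3 -m pendant '[[0,0,0,0.001,-0.0001,0,0.08]]'|grep -E "force";python3 -c "from h import *;st()"; python3 -m pendant '[[0,0,0,0.001,-0.0001,0,0.08]]'|grep -E "force";python3 -c "from h import *;st()"
```

```text
force: [-1.8, 0.9, 1.3]
t 11.88 tcp [ 0.4791 -0.1163  0.0293] jig [-0.0643 -0.0137] yaw 85.03 tilt [-2.e-04  1.e-04 -1.e+00] F [-1.81  0.93  1.32] Fj [-1.89  0.77] M [ 0.36  0.31 -0.04] g 0.0803
force: [-2.4, 2.2, 0.3]
t 11.97 tcp [ 0.4801 -0.1164  0.0293] jig [-0.0633 -0.0137] yaw 85.03 tilt [-2.e-04  2.e-04 -1.e+00] F [-2.42  2.22  0.3 ] Fj [-2.6  2. ] M [ 0.26  0.3  -0.01] g 0.0804
force: [-1.5, 1.6, 0.4]
t 12.05 tcp [ 0.4811 -0.1165  0.0293] jig [-0.0623 -0.0137] yaw 85.03 tilt [-2.e-04  2.e-04 -1.e+00] F [-1.5   1.61  0.44] Fj [-1.63  1.47] M [ 0.27  0.32 -0.  ] g 0.0798
```

```bash
python3 -m pendant '[[0,0,0,0.0007,-0.0001,0,0.08]]'|grep -E "force"; python3 -c "from h import *;st()"
```

```text
force: [-2.1, 0.9, 0.4]
t 12.13 tcp [ 0.4819 -0.1168  0.0294] jig [-0.0614 -0.0139] yaw 85.03 tilt [ 1.e-04 -1.e-04 -1.e+00] F [-2.09  0.92  0.37] Fj [-2.17  0.73] M [ 0.25  0.26 -0.03] g 0.0799
```

```bash
python3 -m pendant '[[0,0,0,0.001,-0.0001,0,0.08]]'|grep -E "force"; python3 -c "from h import *;st()";python3 -m pendant '[[0,0,0,0.001,-0.0001,0,0.08]]'|grep -E "force"; python3 -c "from h import *;st()"
```

```text
force: [-3.7, 1.1, 0.6]
t 12.22 tcp [ 0.4828 -0.1168  0.0293] jig [-0.0605 -0.0139] yaw 85.03 tilt [-1.e-04  0.e+00 -1.e+00] F [-3.71  1.05  0.62] Fj [-3.79  0.72] M [ 0.33  0.79 -0.03] g 0.0797
force: [-7.4, -0.3, 5.1]
t 12.3 tcp [ 0.4829 -0.1168  0.0293] jig [-0.0605 -0.0139] yaw 85.05 tilt [-2.1e-03  2.0e-04 -1.0e+00] F [-7.43 -0.26  5.09] Fj [-7.38 -0.91] M [ 0.03  1.29 -0.09] g 0.08
```

```bash
python3 -m pendant '[[0,0,0,0.001,-0.0001,0,0.08]]'|grep -E "force"; python3 -c "from h import *;st()"
```

```text
force: [-9.3, 0.4, 8.0]
t 12.38 tcp [ 0.4829 -0.1168  0.0293] jig [-0.0604 -0.0139] yaw 85.06 tilt [-4.e-03  5.e-04 -1.e+00] F [-9.34  0.44  8.03] Fj [-9.34 -0.38] M [-0.09  1.82 -0.08] g 0.08
```

```bash
python3 -m pendant '[[0,0,0,0.0005,-0.0001,0,0.08]]'|grep -E "force"; python3 -c "from h import *;st()"
```

```text
force: [-10.5, 0.1, 7.6]
t 12.47 tcp [ 0.4829 -0.1168  0.0293] jig [-0.0604 -0.0139] yaw 85.06 tilt [-4.9e-03  7.0e-04 -1.0e+00] F [-10.49   0.07   7.62] Fj [-10.45  -0.86] M [-0.06  1.92 -0.14] g 0.0797
```

```bash
python3 -m pendant '[[0,0,0,-0.0015,0.0001,0,0.08],[0,0,0,-0.001,0.0001,0,0.08],[0,0,0,-0.002,0.0002,0,0.08],[0,0,0,-0.006,0.0005,0,0.08],[0,0,0,-0.012,0.001,0,0.08],[0,0,0,0,0,0.03,0.08],[0,0,0,0,0,0.04,0.08],[0,0,0,-0.04,0.003,0.01,0.08],[0,0,0,-0.04,0.003,0,0.08],[0,0,0,0,0,0,0.08]]'|grep -E "force"; python3 - <<'E'
from h import *
st()
for n in("side","top"):
    p,d=r.snapshot(n); np.savez(f"{n}10.npz",p=p,d=d)
    a,b,c,e=(160,260,150,270) if n=="side" else (130,250,240,340)
    cv2.imwrite(f"pics/{n}10.png",cv2.resize(p[a:b,c:e,::-1],None,fx=5,fy=5,interpolation=cv2.INTER_CUBIC))
E
```

```text
force: [0.3, 0.9, 0.0]
t 13.3 tcp [ 0.3757 -0.1063  0.1087] jig [-0.1681 -0.0129] yaw 85.06 tilt [-0.0054  0.0023 -1.    ] F [0.3  0.95 0.02] Fj [0.21 0.97] M [ 0.1  -0.02  0.01] g 0.0802
```

View pics/side10.png

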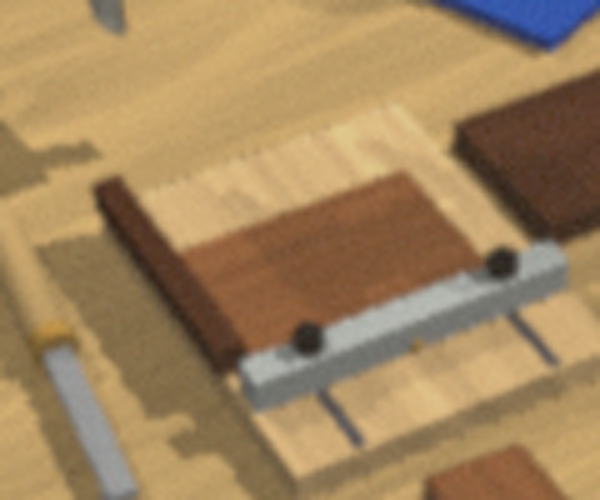

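View pics/top10.png

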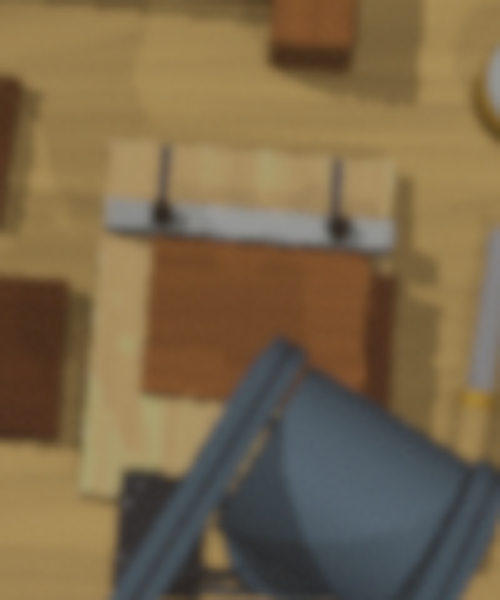

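```bash
python3 -m pendant '[[0,0,-7,0.0142,0.009,0,0.06],[0,0,-7,0.0142,0.009,0,0.06],[0,0,-7,0.0142,0.009,0,0.06],[0,0,-7,0.0142,0.009,0,0.06],[0,0,-7,0.0142,0.009,0,0.06],[0,0,-7,0.0142,0.009,0,0.06],[0,0,-7,0.0142,0.009,0,0.06],[0,0,-7,0.0142,0.009,0,0.06],[0,0,-7,0.0142,0.009,0,0.06],[0,0,-7,0.0142,0.009,0,0.06],[0,0,-7,0.0142,0.009,0,0.06],[0,0,-7,0.0142,0.009,0,0.06]]'|grep -E "force"; python3 -m pendant '[[0,0,-6,0.0142,0.009,0,0.06],[0,0,0,0,0,0,0.06]]'|grep -E "force"; python3 - <<'E'
from h import *
st()
for n in("side","top"):
    p,d=r.snapshot(n); np.savez(f"{n}11.npz",p=p,d=d)
    a,b,c,e=(150,270,150,290) if n=="side" else (130,250,240,340)
    cv2.imwrite(f"pics/{n}11.png",cv2.resize(p[a:b,c:e,::-1],None,fx=5,fy=5,interpolation=cv2.INTER_CUBIC))
E
```

```text
force: [-0.3, 0.3, -0.3]
force: [0.2, 0.1, 0.2]
t 14.57 tcp [0.5714 0.009  0.1092] jig [0.0167 0.1192] yaw -5.15 tilt [ 3.9e-03  2.0e-04 -1.0e+00] F [0.21 0.15 0.19] Fj [0.19 0.17] M [-0.07  0.08  0.01] g 0.0603
```

View pics/side11.png

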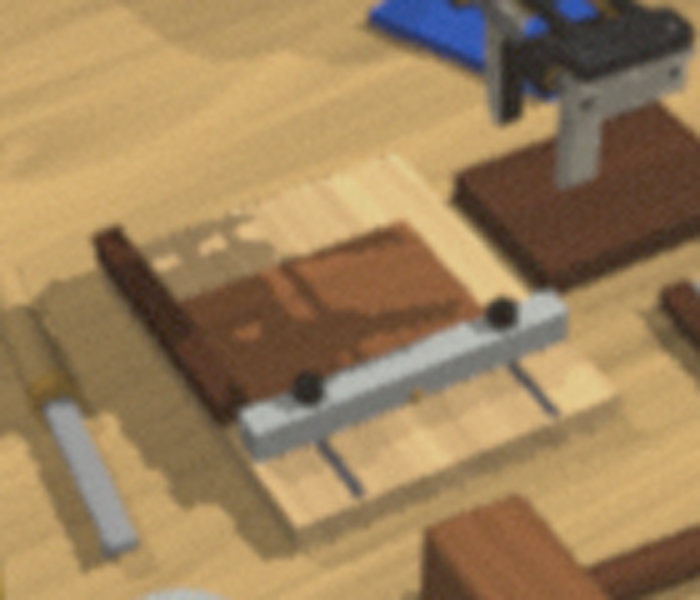

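View pics/top11.png

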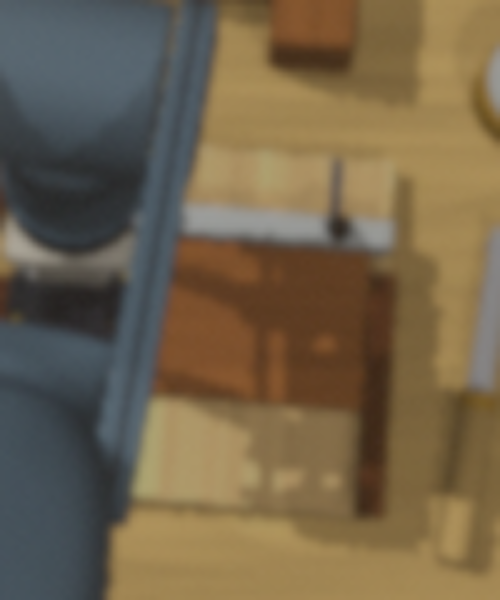

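```bash
python3 -m pendant '[[0,0,0,-0.0164,-0.0036,-0.02,0.06],[0,0,0,0,0,-0.03,0.06],[0,0,0,0,0,-0.02,0.06],[0,0,0,0,0,-0.009,0.06],[0,0,0,0,0,0,0.06],[0,0,0,-0.0008,-0.01,0,0.06],[0,0,0,-0.0008,-0.01,0,0.06],[0,0,0,-0.0004,-0.005,0,0.06],[0,0,0,0,0,0,0.06]]'|grep -E "force"; python3 -c "from h import *;st()"
```

```text
force: [0.8, -0.5, -0.7]
t 15.42 tcp [ 0.55   -0.0228  0.0317] jig [-0.0018  0.0857] yaw -5.06 tilt [ 0.0026 -0.001  -1.    ] F [ 0.75 -0.5  -0.68] Fj [ 0.79 -0.44] M [-0.04  0.11 -0.01] g 0.0601
```

```bash
python3 -m pendant '[[0,0,0,0,0,-0.0025,0.06],[0,0,0,-0.0002,-0.002,0,0.06],[0,0,0,-0.0002,-0.002,0,0.06],[0,0,0,0,0,0,0.06]]'|grep -E "force"; python3 -c "from h import *;st()"; python3 -m pendant '[[0,0,0,-0.0001,-0.001,0,0.06]]'|grep -E "force"; python3 -c "from h import *;st()"; python3 -m pendant '[[0,0,0,-0.0001,-0.001,0,0.06]]'|grep -E "force"; python3 -c "from h import *;st()"
```

```text
force: [0.1, -0.1, 0.9]
t 15.75 tcp [ 0.5486 -0.0249  0.0279] jig [-0.0031  0.0834] yaw -4.96 tilt [ 1.e-04 -1.e-04 -1.e+00] F [ 0.07 -0.1   0.87] Fj [ 0.08 -0.09] M [-0.05  0.14  0.  ] g 0.0598
force: [-0.1, -0.6, -0.3]
t 15.83 tcp [ 0.5485 -0.0256  0.0279] jig [-0.0031  0.0827] yaw -4.96 tilt [-0.e+00  1.e-04 -1.e+00] F [-0.1  -0.59 -0.3 ] Fj [-0.05 -0.59] M [-0.04  0.04  0.03] g 0.06
force: [-0.1, 0.2, -0.6]
t 15.92 tcp [ 0.5483 -0.0267  0.0279] jig [-0.0031  0.0817] yaw -4.95 tilt [-1.e-04  0.e+00 -1.e+00] F [-0.15  0.25 -0.6 ] Fj [-0.17  0.23] M [-0.06  0.06  0.01] g 0.0597
```

```bash
python3 -m pendant '[[0,0,0,-0.0001,-0.001,0,0.06],[0,0,0,-0.0001,-0.001,0,0.06]]'|grep -E "force"; python3 -c "from h import *;st()"; python3 -m pendant '[[0,0,0,0,-0.0007,0,0.06]]'|grep -E "force"; python3 -c "from h import *;st()"; python3 -m pendant '[[0,0,0,0,-0.0007,0,0.06]]'|grep -E "force"; python3 -c "from h import *;st()"
```

```text
force: [-0.3, 0.2, -0.4]
t 16.08 tcp [ 0.5481 -0.0288  0.0279] jig [-0.0032  0.0795] yaw -4.96 tilt [-1.e-04  0.e+00 -1.e+00] F [-0.33  0.25 -0.4 ] Fj [-0.35  0.22] M [-0.01  0.06  0.02] g 0.0601
force: [1.0, -0.1, -0.0]
t 16.17 tcp [ 0.5481 -0.0296  0.0279] jig [-0.0031  0.0788] yaw -4.97 tilt [-1.e-04  0.e+00 -1.e+00] F [ 1.01 -0.07 -0.03] Fj [1.01 0.02] M [-0.13  0.1  -0.01] g 0.06
force: [0.1, 2.9, 1.2]
t 16.25 tcp [ 0.5482 -0.0301  0.0279] jig [-0.003   0.0782] yaw -4.98 tilt [-0.e+00  4.e-04 -1.e+00] F [0.12 2.91 1.2 ] Fj [-0.14  2.91] M [ 0.54 -0.06  0.03] g 0.06
```

```bash
python3 -m pendant '[[0,0,0,0,-0.0005,0,0.06]]'|grep -E "force"; python3 -c "from h import *;st()"; python3 -m pendant '[[0,0,0,0,0.001,0,0.06],[0,0,0,0.0001,0.002,0,0.06],[0,0,0,0.0008,0.01,0,0.06],[0,0,0,0.0008,0.01,0,0.06],[0,0,0,0,0,0.03,0.06],[0,0,0,0,0,0.04,0.06],[0,0,0,-0.01,0.04,0.02,0.06],[0,0,0,-0.02,0.035,0.02,0.06],[0,0,0,-0.02,0.035,0.02,0.06],[0,0,0,-0.02,0.035,0.02,0.06],[0,0,0,-0.02,0.035,0,0.06],[0,0,0,-0.02,0.035,0,0.06]]'|grep -E "force"; python3 -m pendant '[[0,0,0,-0.02,0.035,0,0.06],[0,0,0,-0.02,0.035,0,0.06],[0,0,0,-0.02,0.035,0,0.06],[0,0,0,0,0,0,0.06],[0,0,0,0,0,0,0.06]]'|grep -E "force"; python3 - <<'E'
from h import *
st()
for n in("side","top"):
    p,d=r.snapshot(n); np.savez(f"{n}12.npz",p=p,d=d)
    a,b,c,e=(150,300,150,340) if n=="side" else (120,270,190,340)
    cv2.imwrite(f"pics/{n}12.png",cv2.resize(p[a:b,c:e,::-1],None,fx=4,fy=4,interpolation=cv2.INTER_CUBIC))
f=np.load("top12.npz");p,d=f["p"],f["d"];X=cloud("top",d);Z=X[...,2];J=tojig(X.reshape(-1,3)).reshape(384,512,2)
u=tuple(proj("top",[*fromjig([[.005,-.01]])[0],.034]).round().astype(int)[0])
hsv=cv2.cvtColor(p,cv2.COLOR_RGB2HSV); print("hsv blank",hsv[u[1],u[0]],"bed",hsv[u[1]+25,u[0]])
b0=hsv[u[1],u[0]].astype(int)
m=comp_at((hsv[...,1]>150)&(hsv[...,2]>60)&(Z>.026)&(Z<.041)&(J[...,0]<.064)&(J[...,0]>-.09),u)
P,rc=edgefit("top",m,.034);Q=tojig(P);print(m.sum(),np.median(Z[m]),cv2.minAreaRect(Q.astype(np.float32)),np.percentile(Q,[2,98],axis=0).round(4))
A=np.c_[J[m],np.ones(m.sum())];print("tilt plane",np.linalg.lstsq(A,Z[m],rcond=None)[0].round(4))
# mid/low stack and bystander change vs start
f0=np.load("top0.npz")
def rect(f,zl,zh,uv):
    Xx=cloud("top",f["d"]);mm=comp_at((Xx[...,2]>zl)&(Xx[...,2]<zh),uv);return cv2.minAreaRect(tojig(edgefit("top",mm,.024)[0]).astype(np.float32)),np.median(Xx[...,2][mm])
print("mid now",rect(f,.012,.05,(232,200)))
E
```

```text
force: [1.2, 3.9, 0.3]
t 16.33 tcp [ 0.5482 -0.0301  0.0279] jig [-0.003   0.0783] yaw -5.0 tilt [ 0.      0.0012 -1.    ] F [1.16 3.85 0.29] Fj [0.82 3.94] M [ 0.84 -0.09  0.05] g 0.0602
force: [1.5, 0.7, 0.1]
force: [0.7, 0.7, 0.2]
t 17.75 tcp [0.3832 0.3031 0.1717] jig [-0.1966  0.3957] yaw -4.64 tilt [-0. -0. -1.] F [0.67 0.71 0.21] Fj [0.6  0.76] M [-0.09  0.05  0.02] g 0.0599
hsv blank [ 14 165 124] bed [ 21  99 170]
1405 0.03461962575033839 ((-0.0019219480454921722, -0.01856367290019989), (0.16222800314426422, 0.11673646420240402), 89.84588623046875) [[-0.0589 -0.0988]
 [ 0.0561  0.0623]]
tilt plane [-0.8714  0.1744  0.0426]
mid now (((-0.030374612659215927, 0.19362536072731018), (0.11338556557893753, 0.1496913582086563), 0.7735135555267334), np.float64(0.02397020150230489))
```

View pics/side12.png

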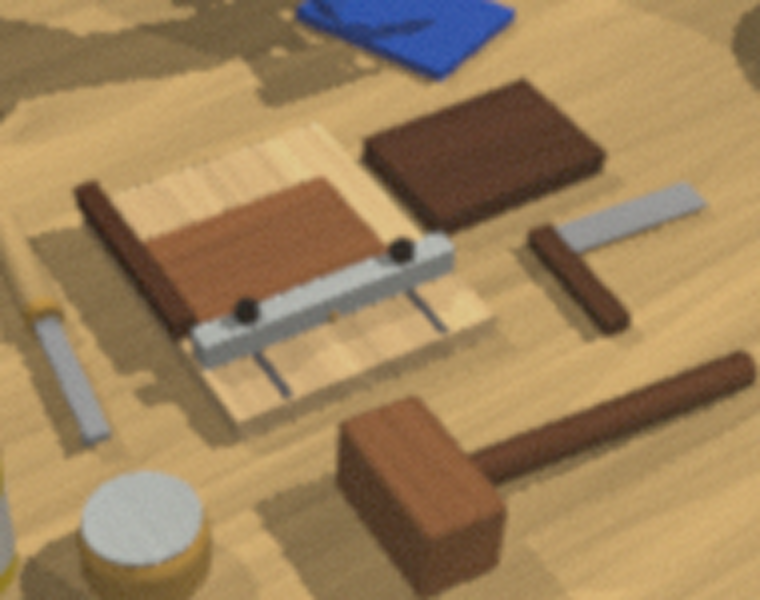

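View pics/top12.png

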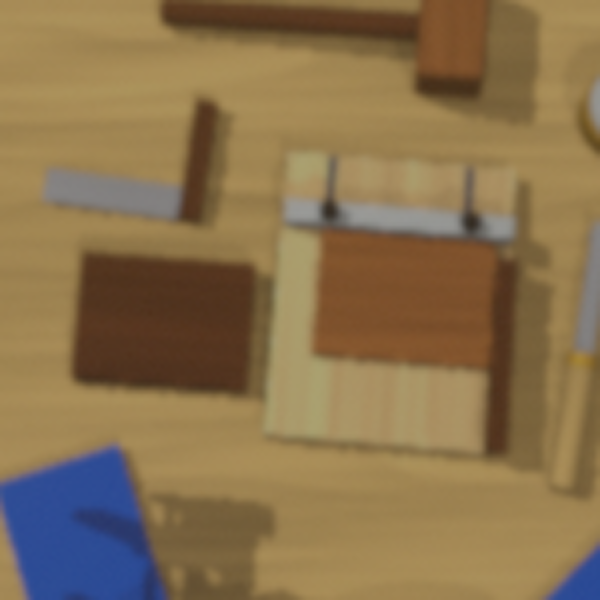

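```bash
python3 - <<'E'
from h import *
for n in("top","side"):
    f=np.load(n+"12.npz");p,d=f["p"],f["d"];X=cloud(n,d);Z=X[...,2];J=tojig(X.reshape(-1,3)).reshape(384,512,2)
    m=(abs(J[...,0]-.002)<.04)&(abs(J[...,1]+.008)<.06)&(abs(Z-.034)<.01)
    A=np.c_[J[m],np.ones(m.sum())];print(n,"plane",np.linalg.lstsq(A,Z[m],rcond=None)[0].round(4),m.sum())
    hsv=cv2.cvtColor(p,cv2.COLOR_RGB2HSV)
    # colour mask blank vs bed -> -x edge and +y edge line fits on z=.034
    u=tuple(proj(n,[*fromjig([[.0,-.01]])[0],.034]).round().astype(int)[0])
    mm=comp_at((hsv[...,1]>135)&(hsv[...,2]>95)&(hsv[...,0]<18),u)
    Q=tojig(edgefit(n,mm,.034)[0]); 
    e=Q[(Q[:,0]<-.035)&(Q[:,1]>-.065)&(Q[:,1]<.05)]; k=np.polyfit(e[:,1],e[:,0],1); print("-x edge slope,pos",k.round(4),len(e))
    e=Q[(Q[:,1]>.05)&(Q[:,0]>-.04)&(Q[:,0]<.045)]; k=np.polyfit(e[:,0],e[:,1],1); print("+y edge slope,pos",k.round(4),len(e))
# changes elsewhere between first and last pictures
a,b=np.load("side0.npz")["p"].astype(int),np.load("side12.npz")["p"].astype(int)
cv2.imwrite("pics/diff.png",np.clip(abs(a-b).max(2)*3,0,255).astype(np.uint8))
E
```

```text
top plane [-0.0006 -0.0018  0.0345] 811
-x edge slope,pos [ 0.006  -0.0483] 34
+y edge slope,pos [0.021  0.0631] 25
side plane [0.0019 0.0032 0.0365] 805
-x edge slope,pos [-0.0042 -0.048 ] 35
+y edge slope,pos [-0.0912  0.0651] 21
```

View pics/diff.png

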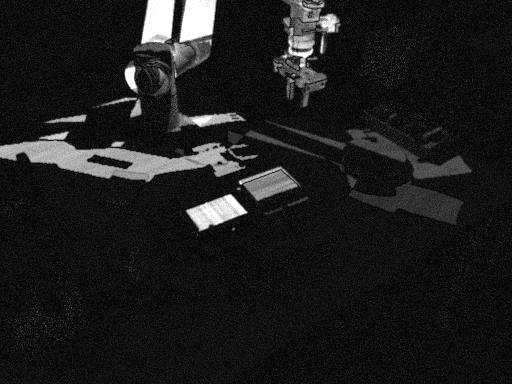

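```bash
python3 -c "
from plant import r
print(r.close_job())"
```

```text
the job is handed in; nothing more can be done
None
```

The top blank is lying flat and square in the corner of the jig, against both the stop and the fence, with the brass pin pushed in. I handed the job in at about 18 s, with the gripper clear.

**What I did:**
- I pushed the blank off the stack with two open fingertips on its +y edge, until it hit the stop.
- I then moved round to its -x edge and pushed it along the stop in small steps, leaning slightly towards the stop, until it met the fence.
- I backed off and touched the +y edge again to check it was still at the stop.

**Last checks:**
- **Stop:** the re-touch met resistance at jig y 78.2 mm, the same as at first contact, with about 4 N.
- **Fence:** the tool stopped dead at the fence. The seated blank's -x edge is at jig x ≈ -48 mm, so its fence edge is at about 62 mm. The cameras had put the fence face at 60–61 mm.
- **Pin:** its tail shows behind the fence in the side view. The joint itself could not be read.
- **Flatness and squareness:** heights measured over the blank show under 0.004 rad of tilt, and its -x edge is square to the jig within about 0.006 rad.
- **Everything else:** a before/after comparison of the side view shows only the blank, the robot and shadows changed. The two lower blanks look unmoved.

**Less good:**
- **Forces:** first contact with the stop peaked at about 15 N before I backed off. The press on the fence reached about 10 N, with about 8 N downward on the blank. These are below the 18 N limit, but the one on the stop was not gentle. Readings came only at the end of each move, so brief peaks in between could have been missed.
- **Readings I set aside:** one tilt and outline measurement was spoiled by other surfaces, and I redid it on the blank's interior. The +y edge angle did not agree between cameras (0.02 rad from the top, -0.09 rad from the side), so I relied on the -x edge and the touch checks.

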